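# Preset the drip-feed valve of a bench oil feeder

## Robot

A 6-joint arm with a two-finger parallel gripper is mounted at the origin on a cart in front of the work surface, level with it; the furniture and walls round the work are solid. World frame = base frame: x ahead of the robot, y to its left, z up, the work surface at z = 0. Lengths are in m, angles in rad, forces in N, time in s.
With the tool pointing down it reaches from about 0.275 to 0.75 m from the base axis. Payload 10.2 kg.
Tool frame: the origin (TCP) lies between the finger pads, 19 mm behind the fingertips; this is the grasp point; z points along the fingers, y is the line along which they close (so a half turn about z gives the same grasp; the last joint's range is limited). The gripper opens to 88 mm and grips with 3 to 60 N. Pads are 18 mm wide; open, the fingers measure 123 mm over their backs; the gripper's body (75 mm by 187 mm) begins 45 mm behind the grasp point.
Start: joints at [0.918, 0.313, 1.498, -0, 1.331, -0.223], TCP at [0.219, 0.477, 0.257] pointing down, gripper open.
Joint ranges: [-2.94, 2.94], [-0.97, 2.17], [0.19, 2.56], [-1.23, 4.37], [0.02, 3.11], [-2.88, 2.88]. Speed limits (rad/s): [2.39, 2.39, 3.01, 3.14, 3.14, 3.14].

## Interface

Orientations are given as a 3x3 rotation matrix whose columns are the frame's x, y, z axes.
In Python, from rig import robot, capture, job gives the robot as it stands.
- The arm moves only by the shell command python3 -m inch 'ROWS'. ROWS is JSON, a list of rows, each a list of 7 numbers: the shift along the world's x, y, z in units of 40 mm (1.0 is 40 mm), then the turn, a rotation vector about the world's x, y, z in units of 6 degrees (1.0 is 6 degrees), then the finger opening in mm, from 0 to 88.1. In form: [[dx, dy, dz, ax, ay, az, gripper], ...]. A call has 1 to 10 rows; each row shifts and turns the commanded pose from where the row before left it; what a row does not reach is not made up. A row lasts 1/12 s, in which the tool goes at most 41.7 mm and 7.16 degrees, less where a joint would pass 70% of its speed; a pose out of reach is approached as far as the arm can. A call is refused whole if a number of a shift passes 1 or a number of a turn 1, either way. A call with a gripper value outside its range is refused whole. The fingers move at their own pace and stop on an object; the grip force is fixed at half the most. Time passes only in rows, so rows that do not move let the fingers close. It gives the time, the measured TCP pose, the force, the opening and the grip force at its end, in the units of the state.
- robot.get_state(): the state, without advancing time (a new reading comes with each control period).
- capture(name): name is "side" or "top" or "wrist"; returns a dict with "frame" (384x512x3 uint8, red, green, blue), "camera_matrix" (3x3 intrinsics, pixels), "R" (3x3) and "t" (3): a world point X has camera coordinates R X + t; the wrist camera has in their place "mount" (4x4, takes a point from camera to tool coordinates, whose origin is the TCP and whose axes are the flange's). Camera axes: x right, y down, z forward; pixel columns grow to the right and rows downward; lengths in m; the calibration is good to about 2 mm. A picture is of the moment at which its call begins: read the wrist's pose just before it. There is no depth.
- job.hand_in(): hands the job in; it is judged then, once.
The state is a dict: "time": time; "q": joint angles; "joint_vel": joint speeds; "effort": joint torques, N m; "ee_pos": TCP position; "ee_rot": TCP orientation; "wrist_force": force on the tool from outside, world axes, zero at the start; "moment": the same for the moment, N m; "grip_width": opening from 0.0 (shut) to 1.0 (fully open); "gripper_force": force on a finger pad.
Only numpy, scipy, OpenCV 4.12 (cv2) and the standard library are available. Lean on these libraries where they do the work, as an engineer would, in place of code of your own. Each camera call takes 0.05 s, during which the arm holds its last target. There are 200 camera calls.

## Task

Preset the bench oil feeder: first slacken the black vent cap on its tank by about a quarter turn anticlockwise, then wind the valve's crank handle clockwise until the valve is closed on its stop, and back it off anticlockwise exactly two full turns from there. Finish while gripping the crank handle at that setting: do not let go, so the locknut can be done up. Leave the loose things round about alone.

Things in the scene. Friction and masses are not known exactly. Their poses are not given: they have to be found in the camera images.
- feeder: Fixed oil feeder: grey base plate 194 x 100 x 8 mm (long along its x), aluminium tank (72 mm diameter) on the far, +x half, brass valve with dark hand wheel on the near, -x half. Origin: middle of the plate's underside, z up; tank axis at x = +60 mm, valve axis at x = -60 mm. Left of it an arched hose (top 150 mm above the bench), right of it the vice (jaws 205 mm high, valve block above).
- vent_cap (a joint): Turn of the captive vent cap in rad: 0 = screwed tight (as it starts), growing anticlockwise seen from above; it can turn 4.5 rad and never comes off nor rises. Friction 0.06 N m; it stays where it is left.
- cap_top (a point): Centre of the top of the vent cap: an upright black ribbed round cap, 42 mm diameter and 28 mm tall (178 mm above the bench at its top), free to be gripped from above anywhere round it.
- valve_wheel (a joint): Turn of the hand wheel in rad, growing anticlockwise (opening) from above: 0 = closed on its hard stop, 12.57 = two turns open, most 25; starts between 3.5 and 9.5. Friction 0.06 N m (1.5 N at the handle); stays where left, does not rise. The crank handle's direction from the stem axis is the feeder's yaw plus this value (at 0 it points to the tank).
- wheel_axis (a point): Point on the upright stem axis of the valve, level with the middle of the crank handle. The wheel is 92 mm across its rim, which lies 122 to 134 mm above the bench.
- crank_handle: The crank handle: an upright black cylinder, 18 mm diameter and 40 mm tall (137 to 177 mm above the bench), on the wheel's rim 40 mm from the stem axis. It revolves freely on its own pin, so a gripper that holds it from above can go round in a circle without turning. Origin: the middle of its lower end, z up.
- handle_mid (a point): Middle of the crank handle, on its axis at half height (157 mm above the bench): the point to grip.
- open_spanner: Loose bystander: a steel open-ended spanner, about 49 x 202 x 8 mm, lying at the front edge of the bench.
- big_nut: Loose bystander: a steel hexagon nut, 30 x 35 x 16 mm, right of the feeder's far end.
- pressure_gauge: Loose bystander: a round pressure gauge lying on its back, 78 x 55 x 26 mm, left of the hose.

How it is judged:
On the way, in this order (a step that is already met when the one before it is completed fails the run):
1. the vent cap is slackened about a quarter turn (55 to 125 degrees) (value of joint vent_cap between 0.96 and 2.18 rad), for 0.2 s.
2. the valve is closed on its stop (within 6 degrees) (value of joint valve_wheel below 0.105 rad), for 0.2 s.
At the end, for the whole second after the job is handed in: The valve wheel stands still two turns (12.57 rad) open from its stop, within 12 degrees; the vent cap is slackened by 55 to 125 degrees; and the fingers still grip the crank handle (more than 3 N, the tool point within 40 mm of the handle's middle) (all of step 1 and value of joint valve_wheel between 12.357 and 12.776 rad and velocity of joint valve_wheel between -0.1 and 0.1 rad/s and contact force between the fingers and crank_handle above 3 N and distance between the grasp point and handle_mid below 0.04 m); the arm keeps its last pose, push and grip.
It fails at once if a loose bystander (spanner, nut or gauge) is moved more than 30 mm (distance of any of open_spanner, big_nut, pressure_gauge from where it was at the start of the episode above 0.03 m).
It also fails if it takes over 59 s, if anything falls off the work surface, if the arm or the gripper's body presses on something with over 40 N, if the wrist force passes 120 N, or if a joint passes its speed limit or range.

## Working session

There is one attempt and no reset: what is moved stays moved. The work goes in short steps, Python scripts to look and compute and a shell command to move; the robot and the scene stay as the last step left them, time stands still between calls to the robot, and variables do not carry over. Pictures are saved under pics/ and viewed, at most 10 in all, crops included, and the job is handed in when it is done.

```bash
mkdir -p pics; ls
python3 - <<'E'
from rig import robot,capture,job
import cv2
for n in ["side","top"]:
    c=capture(n); cv2.imwrite(f"pics/{n}0.png",c["frame"][:,:,::-1]); print(n,c["camera_matrix"].tolist(),c["R"].tolist(),c["t"].tolist())
s=robot.get_state(); print(s["time"],s["ee_pos"],s["ee_rot"],s["grip_width"])
E
```

```text
pics
side [[386.86820059766717, 0.0, 254.44543980936825], [0.0, 386.86820059766717, 187.72073103087595], [0.0, 0.0, 1.0]] [[-0.9930543510340885, -0.11545274606464151, 0.022665377084867433], [-0.08244119859848739, 0.5453523775928143, -0.8341428133284549], [0.08394346112658561, -0.8302177110132004, -0.551082614182385]] [0.5300548866435422, 0.046514810110305393, 1.0581838890039013]
top [[390.4806734940812, 0.0, 257.4411108197128], [0.0, 390.4806734940812, 193.08020134081391], [0.0, 0.0, 1.0]] [[0.028636107563936017, -0.9987985839490263, 0.03976634311835508], [-0.9894854460737925, -0.033966468293595904, -0.14058744979481], [0.14176926800874287, -0.035322340424725415, -0.989269329816297]] [0.18581681833620184, 0.5288274048803266, 0.9618477821980179]
0.1 [0.2186619  0.47708463 0.25695172] [[-9.09033889e-01  4.16721680e-01 -6.55519076e-04]
 [ 4.16722135e-01  9.09033482e-01 -8.89558487e-04]
 [ 2.25190481e-04 -1.08180812e-03 -9.99999389e-01]] 0.9993584429630057
```

View pics/side0.png

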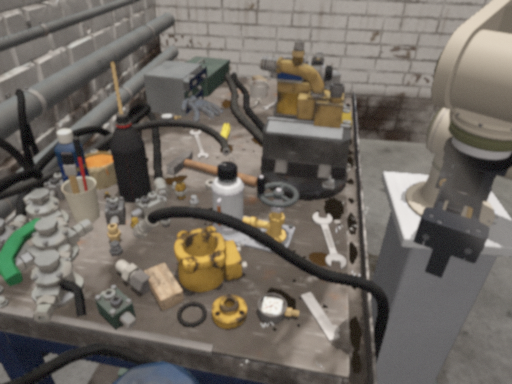

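View pics/top0.png

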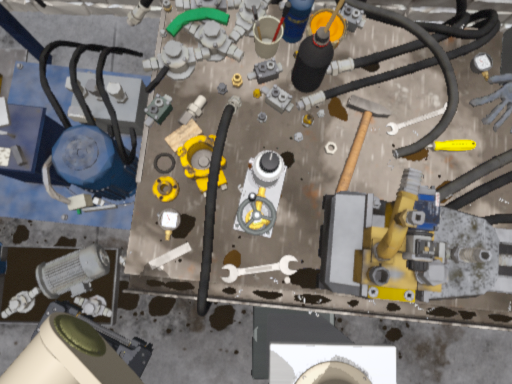

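Side view: black cap at about (228,172), wheel at (278,193). Top view: cap (268,160), wheel (257,213), with the hose to its left and the vice to its right. I'll enlarge both.

Run:
```python
import cv2,numpy as np
a=cv2.imread("pics/side0.png")[150:230,200:310]; b=cv2.imread("pics/top0.png")[140:240,220:320]
a=cv2.resize(a,(440,320),interpolation=cv2.INTER_CUBIC) ; b=cv2.resize(b,None,fx=5,fy=5,interpolation=cv2.INTER_CUBIC)[:, :]
b=cv2.resize(b,(360,360)); 
o=np.zeros((360,800,3),np.uint8);o[:320,:440]=a;o[:,440:]=b
cv2.imwrite("pics/z0.png",o)
```

```text
(no output)
```

View pics/z0.png

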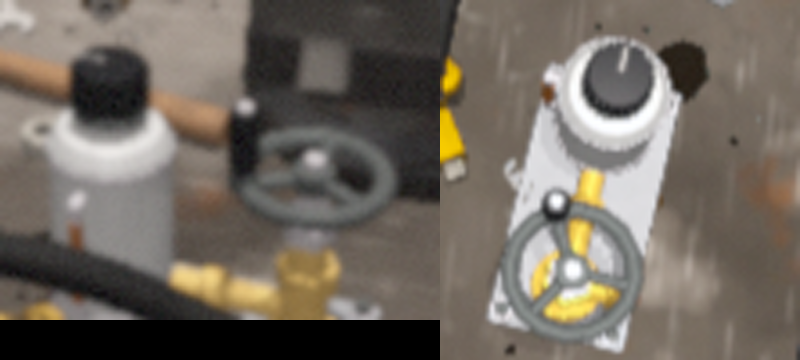

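Cap top: side ≈(227,164.5), top ≈(269.7,160.5). Handle's silver top: side ≈(261,176.3), top ≈(252.2,196). Hub: side ≈(279,189.5), top ≈(256.4,215). I'll refine these with masks and triangulate.

```bash
cat > h.py <<'E'
import numpy as np,cv2
from rig import robot,capture,job
C={n:capture(n) for n in ("side","top")}
def ray(n,u,v):
    c=C[n];K=c["camera_matrix"];R=np.array(c["R"]);t=np.array(c["t"])
    d=R.T@np.linalg.inv(K)@[u,v,1];return -R.T@t,d/np.linalg.norm(d)
def plane(n,u,v,z):
    o,d=ray(n,u,v);return o+d*(z-o[2])/d[2]
def tri(a,b):
    P=[np.array(C[n]["camera_matrix"])@np.c_[C[n]["R"],C[n]["t"]] for n in("side","top")]
    X=cv2.triangulatePoints(P[0],P[1],np.array(a,float).reshape(2,1),np.array(b,float).reshape(2,1))[:,0];X=X[:3]/X[3]
    o1,d1=ray("side",*a);o2,d2=ray("top",*b);n=np.cross(d1,d2)
    return X,abs((o2-o1)@n/np.linalg.norm(n))
def blob(n,box,lo,hi):
    x0,y0,x1,y1=box;f=C[n]["frame"][y0:y1,x0:x1].astype(int)
    m=((f.max(2)<=hi)&(f.min(2)>=lo)).astype(np.uint8)
    k,l,s,c=cv2.connectedComponentsWithStats(m);i=1+np.argmax(s[1:,4]);return s[i,:5]+[x0,y0,0,0,0],c[i]+[x0,y0]
E
python3 - <<'E'
from h import *
for nm,a,b in [("cap",(227,164.5),(269.7,160.5)),("handle",(261,176.3),(252.2,196)),("hub",(279,189.5),(256.4,215))]: print(nm,*tri(a,b))
print(blob("top",(252,148,288,175),0,95),blob("side",(210,155,245,185),0,70))
print(plane("top",269.7,160.5,.178),plane("top",252.2,196,.178),plane("top",256.4,215,.14))
# wheel rim ellipse, grey in top
for z,(u,v) in [(.13,(238,214)),(.13,(276,211)),(.13,(258,197.5)),(.13,(256,233))]: print(plane("top",u,v,z))
# nose plate corners zoom (488,325),(622,350),(545,70),(682,95)
for u,v in [(488,325),(622,350),(682,95)]: print(plane("top",220+(u-440)/3.6,140+v/3.6,.008))
E
```

```text
cap [0.57647243 0.18271435 0.17946252] 0.0026135674885639833
handle [0.49680756 0.21872533 0.17830593] 0.003220522508032134
hub [0.45807342 0.20709395 0.14106999] 0.001394813161820258
(array([260, 153,  19,  19, 156]), array([268.59615385, 161.91666667])) (array([217, 163,  20,  18, 286]), array([227.03146853, 172.02097902]))
[0.57548237 0.1825669  0.178     ] [0.49523805 0.21872497 0.178     ] [0.45747225 0.20708178 0.14      ]
[0.45927359 0.24872657 0.13      ]
[0.46894811 0.16211981 0.13      ]
[0.4987078  0.20422938 0.13      ]
[0.41743863 0.20645497 0.13      ]
[0.42757168 0.26076059 0.008     ]
[0.41266455 0.16434138 0.008     ]
[0.60051034 0.12456905 0.008     ]
```

Consistency checks:
- **Stem to cap:** 120.5 mm, against the given 120.
- **Handle radius:** 39.7 mm, against the given 40.
- **Heights:** 179, 178 and 141 mm, as expected.
- **Feeder yaw:** -11.8° from the cap and hub, and the same from the plate edge.
- **Valve:** the handle direction is 17°, so the valve is at about 6.79 rad.

Next I'll move above the cap.

```bash
python3 -m inch '[[0.8,-0.66,0,0,0,0,88],[0.8,-0.66,0,0,0,0,88],[0.8,-0.66,0,0,0,0,88],[0.8,-0.66,0,0,0,0,88],[0.8,-0.66,0,0,0,0,88],[0.8,-0.66,0,0,0,0,88],[0.8,-0.66,0,0,0,0,88],[0.8,-0.66,0,0,0,0,88],[0.8,-0.66,0,0,0,0,88],[0.8,-0.66,0,0,0,0,88]]'
python3 -m inch '[[0.4,-0.3,0,0,0,0,88],[0.3,-0.2,0,0,0,0,88],[0,0,0,0,0,0,88],[0,0,0,0,0,0,88]]'
python3 - <<'E'
from h import *
s=robot.get_state();c=capture("wrist");cv2.imwrite("pics/w1.png",c["frame"][:,:,::-1])
print(s["time"],s["ee_pos"],s["ee_rot"].round(3).tolist(),s["wrist_force"]);K=c["camera_matrix"];M=np.array(c["mount"]);print(K,M)
Ti=np.eye(4);Ti[:3,:3]=s["ee_rot"];Ti[:3,3]=s["ee_pos"]
for X in [(.576,.1825,.178),(.458,.207,.141),(.496,.2185,.177)]:
    p=np.linalg.inv(Ti@M)@[*X,1];print((K@(p[:3]/p[2]))[:2])
E
```

```text
time: 1.03
ee_pos: [0.54, 0.2116, 0.2573]
ee_rot: [[-0.909, 0.417, -0.0], [0.417, 0.909, 0.0], [0.0, -0.0, -1.0]]
wrist_force: [0.2, 1.1, 0.3]
grip_width: 0.995
gripper_force: 0.0
time: 1.37
ee_pos: [0.5666, 0.1932, 0.257]
ee_rot: [[-0.909, 0.417, -0.001], [0.417, 0.909, 0.0], [0.001, -0.0, -1.0]]
wrist_force: [-0.3, -0.4, 0.7]
grip_width: 0.998
gripper_force: 0.0
1.4667 [0.56598272 0.19408513 0.25747191] [[-0.909, 0.416, -0.0], [0.416, 0.909, 0.0], [0.0, 0.0, -1.0]] [-0.50289716  0.14684389  0.35333031]
[[268.29532317   0.         254.91347901]
 [  0.         268.29532317 189.8675246 ]
 [  0.           0.           1.        ]] [[ 7.78954039e-04 -9.47304042e-01 -3.20334897e-01  8.31007376e-02]
 [ 9.99999665e-01  8.18316608e-04  1.17350572e-05 -4.57273706e-04]
 [ 2.51018699e-04 -3.20334799e-01  9.47304362e-01 -1.26885725e-01]
 [ 0.00000000e+00  0.00000000e+00  0.00000000e+00  1.00000000e+00]]
[247.88019639 220.46086902]
[215.84303713  73.27793577]
[246.31068388 112.38658795]
```

View pics/w1.png

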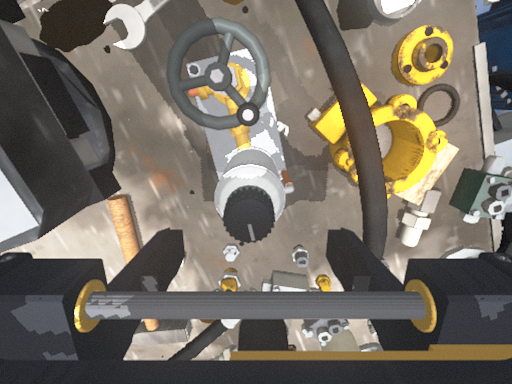

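The wrist view shows the cap face at about (248,220), where predicted. The handle at (248,115) and hub at (217,77) are within 4 px (about 2 mm) of prediction. Now I'll descend on the cap and close.

```bash
python3 -m inch '[[0.24,-0.27,0,0,0,0,88],[0,0,-0.4,0,0,0,88],[0,0,-0.5,0,0,0,88],[0,0,-0.5,0,0,0,88],[0,0,-0.4,0,0,0,88],[0,0,-0.3,0,0,0,88],[0,0,0,0,0,0,88]]'
python3 -m inch '[[0,0,0,0,0,0,30],[0,0,0,0,0,0,30],[0,0,0,0,0,0,30],[0,0,0,0,0,0,30],[0,0,0,0,0,0,30],[0,0,0,0,0,0,30],[0,0,0,0,0,0,30]]'
```

```text
time: 2.1
ee_pos: [0.5756, 0.1821, 0.1711]
ee_rot: [[-0.909, 0.416, -0.004], [0.416, 0.909, -0.001], [0.004, -0.002, -1.0]]
wrist_force: [0.1, -0.2, -0.4]
grip_width: 1.0
gripper_force: 0.0
time: 2.68
ee_pos: [0.5764, 0.1825, 0.1736]
ee_rot: [[-0.909, 0.417, 0.0], [0.417, 0.909, 0.0], [-0.0, 0.0, -1.0]]
wrist_force: [-0.1, 0.1, 1.4]
grip_width: 0.498
gripper_force: 0.0
```

```bash
python3 -m inch '[[0,0,0,0,0,0,30],[0,0,0,0,0,0,30],[0,0,0,0,0,0,30],[0,0,0,0,0,0,30]]'
python3 -m inch '[[0,0,0,0,0,1,30],[0,0,0,0,0,1,30],[0,0,0,0,0,1,30],[0,0,0,0,0,1,30],[0,0,0,0,0,1,30],[0,0,0,0,0,1,30],[0,0,0,0,0,1,30],[0,0,0,0,0,1,30]]'
```

```text
time: 3.02
ee_pos: [0.5766, 0.1829, 0.1737]
ee_rot: [[-0.909, 0.417, 0.001], [0.417, 0.909, 0.001], [-0.001, 0.001, -1.0]]
wrist_force: [2.4, 3.8, -0.6]
grip_width: 0.468
gripper_force: 30.0
time: 3.68
ee_pos: [0.5766, 0.1828, 0.1736]
ee_rot: [[-0.916, -0.401, 0.001], [-0.401, 0.916, 0.001], [-0.001, 0.0, -1.0]]
wrist_force: [1.6, 4.1, -0.0]
grip_width: 0.464
gripper_force: 30.0
```

```bash
python3 -m inch '[[0,0,0,0,0,1,30],[0,0,0,0,0,1,30],[0,0,0,0,0,1,30],[0,0,0,0,0,1,30],[0,0,0,0,0,1,30],[0,0,0,0,0,1,30],[0,0,0,0,0,1,30],[0,0,0,0,0,0,30],[0,0,0,0,0,0,30],[0,0,0,0,0,0,30]]'
python3 -m inch '[[0,0,0,0,0,0,60],[0,0,0,0,0,0,60],[0,0,0,0,0,0,60],[0,0,0,0,0,0,60],[0,0,0,0,0,0,60],[0,0,0.3,0,0,0,60],[0,0,0.5,0,0,0,60],[0,0,0.5,0,0,0,50],[0,0,0.5,0,0,0,40],[0,0,0,0,0,0,40]]'
python3 - <<'E'
from h import *
s=robot.get_state();c=capture("wrist");cv2.imwrite("pics/w2.png",c["frame"][:,:,::-1])
print(s["time"],s["ee_pos"],s["ee_rot"].round(3).tolist(),s["grip_width"]);K=c["camera_matrix"];M=np.array(c["mount"])
Ti=np.eye(4);Ti[:3,:3]=s["ee_rot"];Ti[:3,3]=s["ee_pos"]
for X in [(.576,.1825,.178),(.459,.2065,.141),(.497,.218,.177)]:
    p=np.linalg.inv(Ti@M)@[*X,1];print((K@(p[:3]/p[2]))[:2])
E
```

```text
time: 4.52
ee_pos: [0.5767, 0.1827, 0.1737]
ee_rot: [[-0.42, -0.908, 0.001], [-0.908, 0.42, 0.0], [-0.001, -0.001, -1.0]]
wrist_force: [3.8, 4.0, -0.2]
grip_width: 0.471
gripper_force: 30.0
time: 5.35
ee_pos: [0.5774, 0.1825, 0.2494]
ee_rot: [[-0.417, -0.909, 0.006], [-0.909, 0.417, 0.001], [-0.003, -0.006, -1.0]]
wrist_force: [-0.2, 0.2, 0.5]
grip_width: 0.481
gripper_force: 0.0
5.45 [0.57634295 0.18238816 0.24523878] [[-0.417, -0.909, 0.0], [-0.909, 0.417, -0.0], [-0.0, -0.0, -1.0]] 0.4547279594738032
[255.94242148 212.08120371]
[387.50478997 167.4300987 ]
[365.81822776 210.89184484]
```

View pics/w2.png

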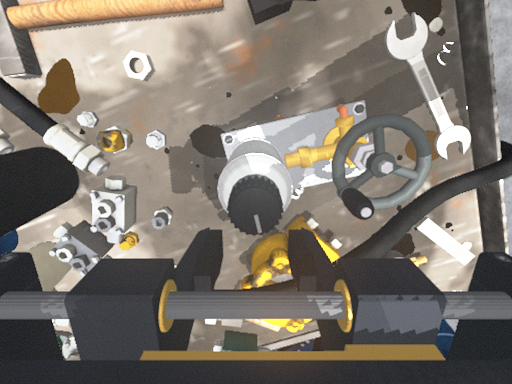

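The cap mark turned with the gripper (about 90°, ±10°). The handle at (366,212) and hub at (387,166) match predictions to 1–2 px. Next I'll move over the handle, descend and grip.

```bash
python3 -m inch '[[-0.66,0.3,0,0,0,0,44],[-0.66,0.3,0,0,0,0,44],[-0.66,0.29,0,0,0,0,44],[0,0,0,0,0,0,44],[0,0,-0.5,0,0,0,44],[0,0,-0.5,0,0,0,44],[0,0,-0.5,0,0,0,44],[0,0,-0.35,0,0,0,44],[0,0,-0.2,0,0,0,44],[0,0,0,0,0,0,44]]'
python3 -m inch '[[0,0,0,0,0,0,6],[0,0,0,0,0,0,6],[0,0,0,0,0,0,6],[0,0,0,0,0,0,6],[0,0,0,0,0,0,6],[0,0,0,0,0,0,6],[0,0,0,0,0,0,6]]'
python3 - <<'E'
from h import *
# handle circle steps, 40 mm radius in units of 40 mm, from 17.0 deg clockwise
for a0,sg,n in((17,-1,24),):
    a=np.radians(a0+sg*15*np.arange(n+1));p=np.c_[np.cos(a),np.sin(a)];print(np.diff(p,axis=0).round(3).tolist())
E
```

```text
time: 6.33
ee_pos: [0.4965, 0.2176, 0.1611]
ee_rot: [[-0.417, -0.909, -0.004], [-0.909, 0.417, -0.001], [0.003, 0.003, -1.0]]
wrist_force: [-0.5, -0.0, -0.4]
grip_width: 0.498
gripper_force: 0.0
time: 6.92
ee_pos: [0.4973, 0.2181, 0.164]
ee_rot: [[-0.417, -0.909, 0.001], [-0.909, 0.417, 0.0], [-0.0, -0.001, -1.0]]
wrist_force: [-1.5, -0.8, 5.4]
grip_width: 0.194
gripper_force: 30.0
[[0.043, -0.257], [-0.025, -0.26], [-0.091, -0.245], [-0.152, -0.213], [-0.201, -0.166], [-0.238, -0.108], [-0.257, -0.043], [-0.26, 0.025], [-0.245, 0.091], [-0.213, 0.152], [-0.166, 0.201], [-0.108, 0.238], [-0.043, 0.257], [0.025, 0.26], [0.091, 0.245], [0.152, 0.213], [0.201, 0.166], [0.238, 0.108], [0.257, 0.043], [0.26, -0.025], [0.245, -0.091], [0.213, -0.152], [0.166, -0.201], [0.108, -0.238]]
```

```bash
python3 -m inch '[[0.043,-0.257,0,0,0,0,6],[-0.025,-0.26,0,0,0,0,6],[-0.091,-0.245,0,0,0,0,6],[-0.152,-0.213,0,0,0,0,6],[-0.201,-0.166,0,0,0,0,6],[0,0,0,0,0,0,6]]'
```

```text
time: 7.52
ee_pos: [0.4793, 0.1718, 0.164]
ee_rot: [[-0.417, -0.909, -0.0], [-0.909, 0.417, 0.001], [-0.001, 0.0, -1.0]]
wrist_force: [-2.4, 3.1, 5.3]
grip_width: 0.195
gripper_force: 30.0
```

Tracking is good and forces are small, so I'll continue the turn.

```bash
python3 -m inch '[[-0.238,-0.108,0,0,0,0,6],[-0.257,-0.043,0,0,0,0,6],[-0.26,0.025,0,0,0,0,6],[-0.245,0.091,0,0,0,0,6],[-0.213,0.152,0,0,0,0,6],[-0.166,0.201,0,0,0,0,6],[-0.108,0.238,0,0,0,0,6],[-0.043,0.257,0,0,0,0,6],[0.025,0.26,0,0,0,0,6],[0,0,0,0,0,0,6]]'
python3 -m inch '[[0.091,0.245,0,0,0,0,6],[0.152,0.213,0,0,0,0,6],[0.201,0.166,0,0,0,0,6],[0.238,0.108,0,0,0,0,6],[0.257,0.043,0,0,0,0,6],[0.26,-0.025,0,0,0,0,6],[0.245,-0.091,0,0,0,0,6],[0.213,-0.152,0,0,0,0,6],[0.166,-0.201,0,0,0,0,6],[0,0,0,0,0,0,6]]'
```

```text
time: 8.35
ee_pos: [0.4202, 0.2166, 0.1639]
ee_rot: [[-0.415, -0.91, 0.002], [-0.91, 0.415, 0.0], [-0.001, -0.002, -1.0]]
wrist_force: [1.7, 0.7, 7.6]
grip_width: 0.194
gripper_force: 30.0
time: 9.18
ee_pos: [0.4936, 0.2265, 0.1639]
ee_rot: [[-0.417, -0.909, 0.0], [-0.909, 0.417, -0.001], [0.0, -0.0, -1.0]]
wrist_force: [0.6, -1.7, 8.3]
grip_width: 0.192
gripper_force: 30.0
```

```bash
python3 -m inch '[[0.108,-0.238,0,0,0,0,6],[0.043,-0.257,0,0,0,0,6],[-0.01,-0.13,0,0,0,0,6],[-0.015,-0.13,0,0,0,0,6],[0,0,0,0,0,0,6],[0,0,0,0,0,0,6],[0,0,0,0,0,0,6]]'
```

```text
time: 9.77
ee_pos: [0.4981, 0.1981, 0.164]
ee_rot: [[-0.417, -0.909, 0.001], [-0.909, 0.417, 0.002], [-0.002, -0.001, -1.0]]
wrist_force: [2.2, 4.2, 6.2]
grip_width: 0.195
gripper_force: 30.0
```

```bash
python3 -m inch '[[-0.01,-0.05,0,0,0,0,6],[0,0,0,0,0,0,6],[0,0,0,0,0,0,6]]'
python3 -m inch '[[-0.01,-0.05,0,0,0,0,6],[0,0,0,0,0,0,6],[0,0,0,0,0,0,6],[0,0,0,0,0,0,6]]'
```

```text
time: 10.02
ee_pos: [0.498, 0.1977, 0.164]
ee_rot: [[-0.417, -0.909, 0.003], [-0.909, 0.417, 0.005], [-0.006, -0.001, -1.0]]
wrist_force: [4.9, 15.7, 3.3]
grip_width: 0.191
gripper_force: 30.0
time: 10.35
ee_pos: [0.4979, 0.1974, 0.1641]
ee_rot: [[-0.417, -0.909, 0.005], [-0.909, 0.417, 0.009], [-0.01, -0.001, -1.0]]
wrist_force: [7.9, 26.7, 0.8]
grip_width: 0.193
gripper_force: 30.0
```

The force rises sharply (27 N) at y≈0.198, about -12.3°, so the valve is closed on its stop as predicted. I'll relax, then go two turns anticlockwise.

```bash
python3 -m inch '[[0.02,0.1,0,0,0,0,6],[0.025,0.26,0,0,0,0,6],[-0.043,0.257,0,0,0,0,6],[-0.108,0.238,0,0,0,0,6],[-0.166,0.201,0,0,0,0,6],[-0.213,0.152,0,0,0,0,6],[-0.245,0.091,0,0,0,0,6],[-0.26,0.025,0,0,0,0,6],[-0.257,-0.043,0,0,0,0,6]]'
python3 -m inch '[[-0.238,-0.108,0,0,0,0,6],[-0.201,-0.166,0,0,0,0,6],[-0.152,-0.213,0,0,0,0,6],[-0.091,-0.245,0,0,0,0,6],[-0.025,-0.26,0,0,0,0,6],[0.043,-0.257,0,0,0,0,6],[0.108,-0.238,0,0,0,0,6],[0.166,-0.201,0,0,0,0,6]]'
python3 -m inch '[[0.213,-0.152,0,0,0,0,6],[0.245,-0.091,0,0,0,0,6],[0.26,-0.025,0,0,0,0,6],[0.257,0.043,0,0,0,0,6],[0.238,0.108,0,0,0,0,6],[0.201,0.166,0,0,0,0,6],[0.152,0.213,0,0,0,0,6],[0.091,0.245,0,0,0,0,6],[0,0,0,0,0,0,6]]'
```

```text
time: 11.1
ee_pos: [0.4472, 0.2447, 0.1639]
ee_rot: [[-0.416, -0.909, 0.002], [-0.909, 0.416, -0.0], [-0.001, -0.002, -1.0]]
wrist_force: [3.8, -5.5, 6.2]
grip_width: 0.196
gripper_force: 30.0
time: 11.77
ee_pos: [0.4314, 0.177, 0.1639]
ee_rot: [[-0.417, -0.909, 0.0], [-0.909, 0.417, 0.001], [-0.001, -0.0, -1.0]]
wrist_force: [2.3, 5.8, 6.7]
grip_width: 0.195
gripper_force: 30.0
time: 12.52
ee_pos: [0.4982, 0.1985, 0.1639]
ee_rot: [[-0.416, -0.909, 0.001], [-0.909, 0.416, 0.0], [-0.001, -0.0, -1.0]]
wrist_force: [-0.0, 0.8, 7.7]
grip_width: 0.194
gripper_force: 30.0
```

One full turn is open, with the handle back at the stop direction. Now the second turn.

```bash
python3 -m inch '[[0.025,0.26,0,0,0,0,6],[-0.043,0.257,0,0,0,0,6],[-0.108,0.238,0,0,0,0,6],[-0.166,0.201,0,0,0,0,6],[-0.213,0.152,0,0,0,0,6],[-0.245,0.091,0,0,0,0,6],[-0.26,0.025,0,0,0,0,6],[-0.257,-0.043,0,0,0,0,6]]'
python3 -m inch '[[-0.238,-0.108,0,0,0,0,6],[-0.201,-0.166,0,0,0,0,6],[-0.152,-0.213,0,0,0,0,6],[-0.091,-0.245,0,0,0,0,6],[-0.025,-0.26,0,0,0,0,6],[0.043,-0.257,0,0,0,0,6],[0.108,-0.238,0,0,0,0,6],[0.166,-0.201,0,0,0,0,6]]'
python3 -m inch '[[0.213,-0.152,0,0,0,0,6],[0.245,-0.091,0,0,0,0,6],[0.26,-0.025,0,0,0,0,6],[0.257,0.043,0,0,0,0,6],[0.238,0.108,0,0,0,0,6],[0.201,0.166,0,0,0,0,6],[0.152,0.213,0,0,0,0,6],[0.091,0.245,0,0,0,0,6],[0,0,0,0,0,0,6],[0,0,0,0,0,0,6]]'
python3 - <<'E'
from h import *
a=C["side"]["frame"][130:250,180:330];b=C["top"]["frame"][130:250,200:340]
o=np.zeros((400,800,3),np.uint8);o[:320,:400]=cv2.resize(a,(400,320));o[:343,400:]=cv2.resize(b,(400,343))
cv2.imwrite("pics/end.png",o[:,:,::-1])
w=capture("wrist")["frame"];cv2.imwrite("pics/w3.png",w[:,:,::-1])
E
```

```text
time: 13.18
ee_pos: [0.4472, 0.2448, 0.164]
ee_rot: [[-0.416, -0.909, 0.002], [-0.909, 0.416, -0.0], [-0.001, -0.002, -1.0]]
wrist_force: [4.0, -5.9, 5.9]
grip_width: 0.194
gripper_force: 30.0
time: 13.85
ee_pos: [0.4315, 0.177, 0.1639]
ee_rot: [[-0.417, -0.909, 0.0], [-0.909, 0.417, 0.001], [-0.001, -0.0, -1.0]]
wrist_force: [2.2, 6.3, 6.8]
grip_width: 0.196
gripper_force: 30.0
time: 14.68
ee_pos: [0.4981, 0.198, 0.164]
ee_rot: [[-0.416, -0.909, 0.001], [-0.909, 0.416, 0.0], [-0.001, -0.001, -1.0]]
wrist_force: [1.1, 1.7, 7.5]
grip_width: 0.19
gripper_force: 30.0
```

View pics/w3.png

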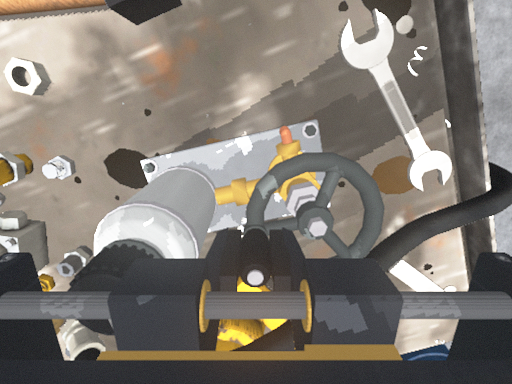

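View pics/end.png

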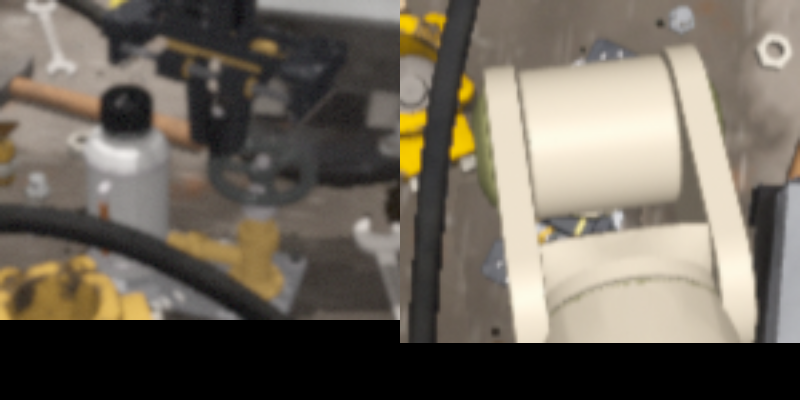

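The handle is held between the fingers at about (256,275) in the wrist view. The TCP is back at (0.498,0.198), the stop direction, two turns open, and the spanner and nut are undisturbed. I'll let it settle and hand in.

```bash
python3 -m inch '[[0,0,0,0,0,0,6],[0,0,0,0,0,0,6],[0,0,0,0,0,0,6]]'; python3 -c "
from rig import job
print(job.hand_in())"
```

```text
time: 15.08
ee_pos: [0.498, 0.1976, 0.164]
ee_rot: [[-0.417, -0.909, 0.001], [-0.909, 0.417, 0.0], [-0.001, -0.001, -1.0]]
wrist_force: [-0.2, 1.4, 7.6]
grip_width: 0.188
gripper_force: 30.0
the job is handed in; nothing more can be done
None
```

I slackened the vent cap about a quarter turn, closed the valve on its stop and backed it off two full turns, then handed in at about 15 s with the crank handle still gripped at 30 N; no verdict came back.

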